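# Lock the buffer filter holder with the face spanner

## Robot

A 7-joint arm with a two-finger parallel gripper is mounted at the origin on the work surface. World frame = base frame: x ahead of the robot, y to its left, z up, the work surface at z = 0. Lengths are in m, angles in rad, forces in N, time in s.
With the tool pointing down it reaches from about 0.35 to 0.9 m from the base axis. Payload 8.1 kg.
Tool frame: the origin (TCP) lies on the centre line of the jaws, within the pads' length; the fingertips stand 17 mm ahead of it and the grasp point (between the pads) lies 2 mm behind it; z points along the fingers, y is the direction in which the jaws open and shut (so a half turn about z gives the same grasp; the last joint's range is limited). The gripper opens to 92 mm and grips with 3 to 60 N. Pads are 19 mm wide; open, the fingers measure 130 mm over their backs; the gripper's body (75 mm by 190 mm) begins 47 mm behind the grasp point.
Start: joints at [-1.218, 0.434, 0.025, 1.573, -0.012, 1.134, -0.075], TCP at [0.275, 0.561, 0.244] pointing down, gripper open.
Joint ranges: [-2.62, 2.62], [-0.44, 2.09], [-1.27, 1.32], [0.08, 2.57], [-1.32, 4.46], [0.12, 2], [-2.74, 2.74]. Speed limits (rad/s): [2.22, 2.22, 3.01, 3.01, 3.14, 3.14, 3.14].

## Interface

Orientations are given as a rotation vector (axis times angle).
In Python, from cell import arm, imaging, job gives the robot as it stands.
- The arm moves only by the tool jog_arm, never from a script. Its argument "moves" is a list of rows, each an object with "fingers": the closure, from -1 (fully open) to 1 (shut); "xyz": the shift along the tool's x, y, z in cm, a list of three; "angular": the turn, a rotation vector about the tool's x, y, z in rad, a list of three. In form: [{"fingers": fingers, "xyz": [dx, dy, dz], "angular": [ax, ay, az]}, ...]. A call has 1 to 12 rows; each row is the pose to reach, as a shift and turn from the pose commanded when the call began, along the tool's axes at that moment; what a row does not reach only later rows make up. A row lasts 1/8 s, in which the tool goes at most 62.5 mm and 10.7 degrees, less where a joint would pass 70% of its speed; a pose out of reach is approached as far as the arm can. A call with a gripper value outside its range is refused whole. The fingers move at their own pace and stop on an object; "grip_force" is the grip in N (left out, the last holds). Time passes only in rows, so rows that repeat a pose let the fingers close. It gives the time, the measured TCP pose, the force and the opening at its end, in the units of the state.
- arm.observe(): the state, without advancing time (a new reading comes with each control period).
- imaging.get_image(name): name is "scene" or "top" or "wrist"; returns the picture (480x640x3 uint8, red, green, blue); there is no depth.
- imaging.camera_params(name): a dict with "fx", "fy", "cx", "cy" (pixels), "rvec" (rotation vector, rad) and "tvec" (3), from world to camera coordinates, as OpenCV has them; the wrist camera has in their place "hand_eye" (4x4, takes a point from camera to tool coordinates, whose origin is the TCP and whose axes are the flange's). Camera axes: x right, y down, z forward; pixel columns grow to the right and rows downward; lengths in m; the calibration is good to about 2 mm. A picture is of the moment at which its call begins: read the wrist's pose just before it. camera_params takes no time and is no camera call.
- job.sign_off(): hands the job in, once; it reports no verdict.
The state is a dict: "clock": time; "joints": joint angles; "dq": joint speeds; "joint_efforts": joint torques, N m; "position": TCP position; "ee_rot": TCP orientation; "force": force on the tool from outside, world axes, zero at the start; "ft_torque": the same for the moment, N m; "width": opening from 0.0 (shut) to 1.0 (fully open).
Only numpy, scipy, OpenCV 4.12 (cv2) and the standard library are available. Lean on these libraries where they do the work, as an engineer would, in place of code of your own. Each camera call takes 0.05 s, during which the arm holds its last target. There are 200 camera calls.

## Task

Lock the buffer filter holder on the lab bench: take the face spanner whose two pins match the two holes in the clamp ring (the larger of the two spanners), lower both pins fully into the holes, and only then turn the ring with it, clockwise seen from above, until the ring comes up against its stop. Let go and leave the spanner standing fully seated in the ring; leave the smaller spanner in its block.

Things in the scene. Friction and masses are not known exactly. Their poses are not given: they have to be found in the camera images.
- large_spanner_grip (a point): Centre of the larger spanner's black handle slab, 56 (x) x 22 (y) x 54 mm high, z up; ~0.3 kg. Below it a bare metal crossbar 110 (x) x 36 x 12 mm, top 37 and underside 49 mm below this point; two tapered 10 mm pins stick 13 mm down from it at x = +-42 mm. Half a turn makes no difference. It stands in a fixed slotted blue block (140 x 68 mm, 30 mm high), either of two; lift it straight up 20 mm to clear.
- ring_face (a point): Centre of the level top face (60 mm up) of the aluminium clamp ring, 130 mm across, 52 mm opening, on a fixed round steel filter holder 152 mm wide. Two holes, 22 mm wide, 14 mm deep, at x = +-42 mm; z up; the frame turns with the ring. Fully in, the spanner's crossbar lies on this face. The pins have 6 mm play all round: the spanner turns about 0.15 rad before it drives the ring.
- ring (a joint): Turn of the clamp ring in rad, growing clockwise seen from above: 0 is unlocked, 1.05 is the locked stop. It starts between 0 and 0.3, turns stiffly (friction about 0.2 N m) and stays where it is left.
- small_spanner_grip (a point): Centre of the smaller spanner's handle, a bystander in the other block. Same handle and frame as the larger one, but its crossbar is only 66 mm long and its pins are 44 mm apart: it does not fit the ring. The blocks stand side by side, 130 mm or more apart.
There are look-alikes about, which are no part of the job. What is shaped like the part that bears large_spanner_grip but purple is not meant.

How it is judged:
On the way, in this order (a step that is already met when the one before it is completed fails the run):
1. both pins of the larger spanner are fully in the ring's holes and the ring is still unlocked (horizontal distance between large_spanner_grip and ring_face below 0.015 m and z of large_spanner_grip in the frame of ring_face below 0.055 m and angle between the x axis of large_spanner_grip and the x axis of ring_face, either way round below 0.3 rad and angle between large_spanner_grip's own z axis and vertical below 0.12 rad and value of joint ring below 0.5 rad), for 0.2 s.
2. the ring has been turned clockwise to its stop with the pins in its holes (horizontal distance between large_spanner_grip and ring_face below 0.015 m and z of large_spanner_grip in the frame of ring_face below 0.058 m and angle between the x axis of large_spanner_grip and the x axis of ring_face, either way round below 0.3 rad and angle between large_spanner_grip's own z axis and vertical below 0.15 rad and value of joint ring above 0.92 rad), for 0.2 s.
At the end, for the whole second after the job is handed in: Ring at its stop (joint above 0.92 of 1.05 rad); larger spanner let go, at rest, upright within 0.1 rad, both pins in the holes (handle centre within 15 mm of the ring axis, under 55 mm above its face, bar within 0.3 rad of the holes); smaller spanner within 20 mm of its start (horizontal distance between large_spanner_grip and ring_face below 0.015 m and z of large_spanner_grip in the frame of ring_face below 0.055 m and angle between the x axis of large_spanner_grip and the x axis of ring_face, either way round below 0.3 rad and angle between large_spanner_grip's own z axis and vertical below 0.1 rad and value of joint ring above 0.92 rad and linear speed of large_spanner below 0.02 m/s and distance of small_spanner_grip from where it was at the start of the episode below 0.02 m); the robot touches nothing.
It fails at once if the ring is turned without both pins of the larger spanner in its holes (value of joint ring above 0.5 rad and velocity of joint ring above 0.1 rad/s and not (horizontal distance between large_spanner_grip and ring_face below 0.02 m and z of large_spanner_grip in the frame of ring_face below 0.06 m and angle between the x axis of large_spanner_grip and the x axis of ring_face, either way round below 0.4 rad and angle between large_spanner_grip's own z axis and vertical below 0.25 rad)).
It fails at once if the smaller spanner is taken out of its block (distance of small_spanner_grip from where it was at the start of the episode above 0.03 m).
It also fails if it takes over 51 s, if anything falls off the work surface, if the arm or the gripper's body presses on something with over 40 N, if the wrist force passes 120 N, or if a joint passes its speed limit or range.

## Working session

There is one attempt and no reset: what is moved stays moved. The work goes in short steps, Python scripts to look and compute and a tool call to move; the robot and the scene stay as the last step left them, time stands still between calls to the robot, and variables do not carry over. Pictures are saved under pics/ and viewed, about 8 in all and at most 12, crops included, and the job is handed in when it is done.

Besides the shell and the picture viewer there is one more tool, called after "Request:" as name(argument=value, ...), one argument or row to a line, values as JSON. jog_arm: Moves the arm, as the interface text tells. Its arguments: {"type":"object","properties":{"moves":{"type":"array"},"grip_force":{"type":"number"}},"required":["moves"]}

```bash
mkdir -p pics; ls; python3 - <<'E'
from cell import arm, imaging, job
import cv2
print(arm.observe())
for n in ("scene","top"):
    p=imaging.camera_params(n); print(n,p)
    cv2.imwrite(f"pics/{n}0.png",imaging.get_image(n)[:,:,::-1])
print(imaging.camera_params("wrist"))
E
```

```text
pics
{'clock': 0.0, 'joints': array([-1.21761865,  0.43524096,  0.02496054,  1.574127  , -0.01155724,
        1.13398532, -0.07509374]), 'dq': array([-0.00066337, -0.0005156 , -0.00069196,  0.00052907, -0.0003923 ,
       -0.00154066,  0.00070741]), 'joint_efforts': array([-6.25021221e-04, -6.67867827e+01,  9.84555557e-01, -3.14443946e+01,
       -6.05618348e-02,  4.30608855e-02,  1.49173675e-04]), 'position': array([0.27493778, 0.56072509, 0.24292209]), 'ee_rot': array([-7.09763287e-01, -3.06017251e+00,  2.52212670e-03]), 'force': array([ 0.23962519, -0.60893349, -0.78234414]), 'ft_torque': array([ 0.00956848, -0.00047804,  0.01467535]), 'width': 1.0063868899986324}
scene {'fx': 441.97050110192856, 'fy': 441.97050110192856, 'cx': 328.6745564163593, 'cy': 245.51500001601244, 'rvec': array([ 1.42765461,  2.3374829 , -0.70026604]), 'tvec': array([ 0.27192409, -0.34619618,  1.02699884])}
top {'fx': 541.3146045529323, 'fy': 541.3146045529323, 'cx': 314.89582220267755, 'cy': 238.42750101363887, 'rvec': array([ 2.16666206, -2.1624761 ,  0.15059495]), 'tvec': array([-0.04208094,  0.55906876,  0.99088005])}
{'fx': 337.01644740734395, 'fy': 337.01644740734395, 'cx': 316.5870359814834, 'cy': 241.89559951952282, 'hand_eye': array([[ 2.37180136e-04, -9.64580581e-01, -2.63788262e-01,
         6.87810683e-02],
       [ 9.99999971e-01,  2.19100954e-04,  9.79558500e-05,
        -4.73737855e-04],
       [-3.66900507e-05, -2.63788278e-01,  9.64580605e-01,
        -1.39173419e-01],
       [ 0.00000000e+00,  0.00000000e+00,  0.00000000e+00,
         1.00000000e+00]])}
```

View pics/top0.png

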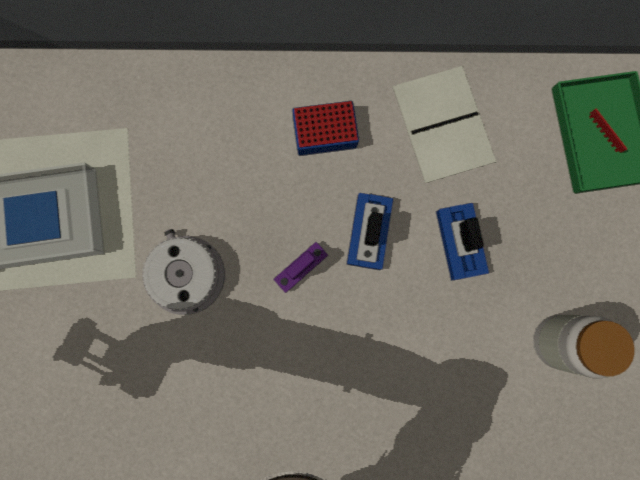

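View pics/scene0.png

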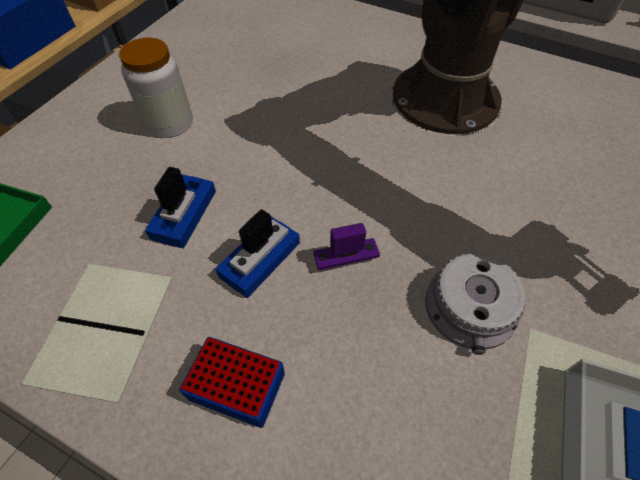

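The larger spanner (long bar) is in the left block, at about (370,231) in the top view. The ring is at about (180,273), with holes near (174,251) and (184,296). The smaller spanner is at about (465,238), and the purple one is a decoy. I'll enlarge the first two.

```bash
python3 - <<'E'
import cv2,numpy as np
a=cv2.imread("pics/top0.png")
c=[cv2.resize(a[y:y+100,x:x+100],(400,400),interpolation=cv2.INTER_CUBIC) for x,y in((320,180),(130,225))]
b=cv2.imread("pics/scene0.png")
cv2.imwrite("pics/crop0.png",np.hstack(c))
E
```

```text
(no output)
```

View pics/crop0.png

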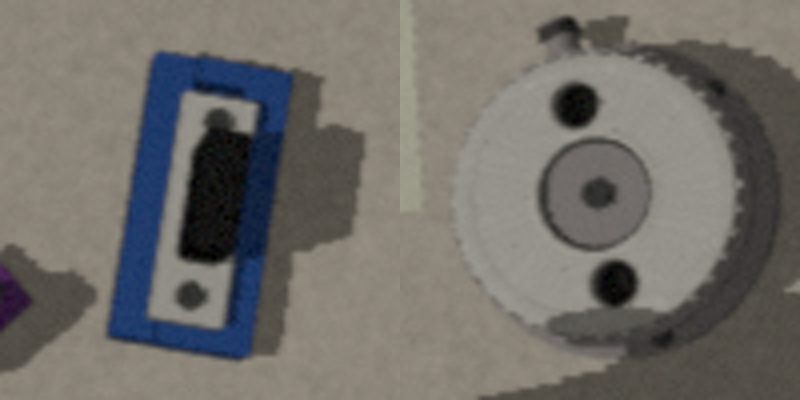

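```bash
cat > h.py <<'E'
import cv2,numpy as np
from cell import arm, imaging, job
from scipy.spatial.transform import Rotation as Ro
def cam(n):
    p=imaging.camera_params(n); K=np.array([[p['fx'],0,p['cx']],[0,p['fy'],p['cy']],[0,0,1]])
    if 'rvec' in p: R=cv2.Rodrigues(p['rvec'])[0]; t=p['tvec']
    else:
        s=arm.observe(); T=np.eye(4); T[:3,:3]=Ro.from_rotvec(s['ee_rot']).as_matrix(); T[:3,3]=s['position']
        M=np.linalg.inv(T@p['hand_eye']); R=M[:3,:3]; t=M[:3,3]
    return K,R,np.asarray(t)
def onz(c,uv,z):
    K,R,t=c; uv=np.atleast_2d(uv).astype(float); o=-R.T@t
    d=np.c_[uv,np.ones(len(uv))]@np.linalg.inv(K).T@R
    return o+d*((z-o[2])/d[:,2])[:,None]
def proj(c,P):
    K,R,t=c; q=(np.atleast_2d(P)@R.T+t)@K.T; return q[:,:2]/q[:,2:]
E
python3 - <<'E'
from h import *
b=cv2.imread("pics/scene0.png")
c=[cv2.resize(b[y:y+100,x:x+100],(400,400),interpolation=cv2.INTER_CUBIC) for x,y in((208,200),(425,245))]
cv2.imwrite("pics/crop1.png",np.hstack(c))
t=cam("top"); s=cam("scene")
h=onz(t,[(174,251.2),(183.7,296),(175+2,273.5)],.06); print(h, h[:2].mean(0),np.linalg.norm(h[0]-h[1]),proj(s,h))
bar=np.array([(183,92),(262,103),(226,328),(148,316)])/4+[320,180]
for z in (.03,.036,.042):
    q=onz(t,bar,z); e=q[0]+q[1]-q[2]-q[3]
    print(z,q.mean(0),np.degrees(np.arctan2(e[1],e[0])),np.linalg.norm(e)/2,np.linalg.norm(q[0]-q[1]),((proj(s,np.vstack([q,q.mean(0)]))-[208,200])*4).round())
E
```

```text
[[0.53165899 0.21803095 0.06      ]
 [0.44989268 0.19776888 0.06      ]
 [0.49074968 0.21122221 0.06      ]] [0.49077584 0.20789992 0.06      ] 0.08423942343025011 [[480.31417128 310.13866   ]
 [482.38764414 263.19274584]
 [483.49516301 286.73733043]]
0.03 [ 0.57196268 -0.14865264  0.03      ] -9.579155969225837 0.10976548672076063 0.038331958395936616 [[148. 300.]
 [ 78. 253.]
 [252.  84.]
 [318. 125.]
 [202. 188.]]
0.036 [ 0.57114463 -0.14793059  0.036     ] -9.579155969225829 0.10912159540048354 0.03810710069213798 [[149. 291.]
 [ 79. 245.]
 [253.  76.]
 [319. 116.]
 [203. 179.]]
0.042 [ 0.57032657 -0.14720854  0.042     ] -9.579155969225837 0.10847770408020634 0.03788224298833935 [[150. 282.]
 [ 79. 236.]
 [254.  68.]
 [320. 108.]
 [203. 170.]]
```

View pics/crop1.png

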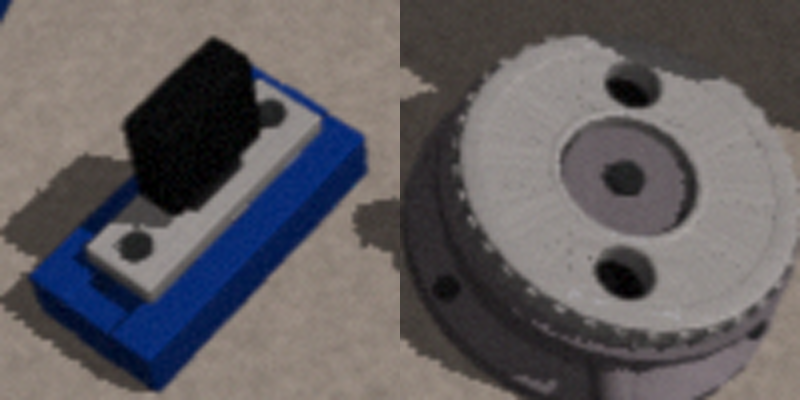

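The scene crop has the bar corners at about (150,293), (88,250), (322,118) and (256,80), so the bar's top is at z of about 0.036–0.042. The scene view sits about 3 px low on the ring. I'll go above the spanner and refine with the wrist camera.

```bash
cat >> h.py <<'E'
def go(P,yaw,s=None):
    "tool-frame shift (cm) and turn to TCP P with tool x at world yaw (deg), pointing down"
    s=s or arm.observe(); R=Ro.from_rotvec(s['ee_rot'])
    y=np.radians(yaw); x=np.array([np.cos(y),np.sin(y),0]); z=np.array([0,0,-1.])
    G=Ro.from_matrix(np.c_[x,np.cross(z,x),z])
    print("clock",s['clock'],"pos",s['position'].round(4),"xyz cm",(R.inv().apply(np.array(P)-s['position'])*100).round(2),"ang",(R.inv()*G).as_rotvec().round(4),"F",s['force'].round(1))
    print("q",s['joints'].round(3),"toolx yaw",np.degrees(np.arctan2(*R.as_matrix()[[1,0],0])).round(2),"w",s['width'])
E
python3 -c "
from h import *
go([.571,-.148,.2],170.4)"
```

```text
clock 0.1 pos [0.275  0.5608 0.243 ] xyz cm [-57.78 -50.6    4.38] ang [-1.400e-03 -1.000e-04 -2.883e-01] F [-0.1 -1.5 -0.1]
q [-1.218  0.435  0.025  1.574 -0.012  1.134 -0.075] toolx yaw 153.88 w 0.9984021494948744
```

Request:
jog_arm(
  moves=[
    {"fingers":-1,"xyz":[-30,-26,2],"angular":[0,0,-0.15]},
    {"fingers":-1,"xyz":[-57.8,-50.6,4.4],"angular":[-0.0014,0,-0.288]},
    {"fingers":-1,"xyz":[-57.8,-50.6,4.4],"angular":[-0.0014,0,-0.288]},
    {"fingers":-1,"xyz":[-57.8,-50.6,4.4],"angular":[-0.0014,0,-0.288]},
    {"fingers":-1,"xyz":[-57.8,-50.6,4.4],"angular":[-0.0014,0,-0.288]},
    {"fingers":-1,"xyz":[-57.8,-50.6,4.4],"angular":[-0.0014,0,-0.288]},
    {"fingers":-1,"xyz":[-57.8,-50.6,4.4],"angular":[-0.0014,0,-0.288]},
    {"fingers":-1,"xyz":[-57.8,-50.6,4.4],"angular":[-0.0014,0,-0.288]},
    {"fingers":-1,"xyz":[-57.8,-50.6,4.4],"angular":[-0.0014,0,-0.288]},
    {"fingers":-1,"xyz":[-57.8,-50.6,4.4],"angular":[-0.0014,0,-0.288]},
    {"fingers":-1,"xyz":[-57.8,-50.6,4.4],"angular":[-0.0014,0,-0.288]},
    {"fingers":-1,"xyz":[-57.8,-50.6,4.4],"angular":[-0.0014,0,-0.288]},
  ],
)

```text
clock: 1.6
position: [0.5643, -0.1314, 0.2005]
ee_rot: [0.263, 3.13, 0.003]
force: [2.2, 0.4, -0.3]
width: 1.001
```

```bash
python3 -c "
from h import *
go([.571,-.148,.2],170.4)"
```

```text
clock 1.6 pos [ 0.5643 -0.1314  0.2005] xyz cm [-0.94 -1.53  0.05] ang [0.0017 0.     0.0002] F [ 2.2  0.4 -0.3]
q [-0.064  0.404  0.277  1.76  -0.13   0.996  1.667] toolx yaw 170.41 w 1.0008025282477289
```

Request:
jog_arm(
  moves=[
    {"fingers":-1,"xyz":[0,0,0],"angular":[0,0,0]},
    {"fingers":-1,"xyz":[0,0,0],"angular":[0,0,0]},
  ],
)

```text
clock: 1.85
position: [0.5634, -0.1293, 0.2003]
ee_rot: [-0.264, -3.13, -0.003]
force: [0.5, 0.5, -0.3]
width: 0.999
```

```bash
python3 - <<'E'
from h import *
go([.571,-.148,.2],170.4)
c=cam("wrist"); im=imaging.get_image("wrist"); cv2.imwrite("pics/w1.png",im[:,:,::-1])
np.savez("c1.npz",K=c[0],R=c[1],t=c[2])
E
```

```text
clock 1.85 pos [ 0.5634 -0.1293  0.2003] xyz cm [-1.06 -1.72  0.02] ang [ 0.0019 -0.0011 -0.0007] F [ 0.5  0.5 -0.3]
q [-0.066  0.402  0.276  1.763 -0.13   0.995  1.662] toolx yaw 170.36 w 0.9985253470970138
```

View pics/w1.png

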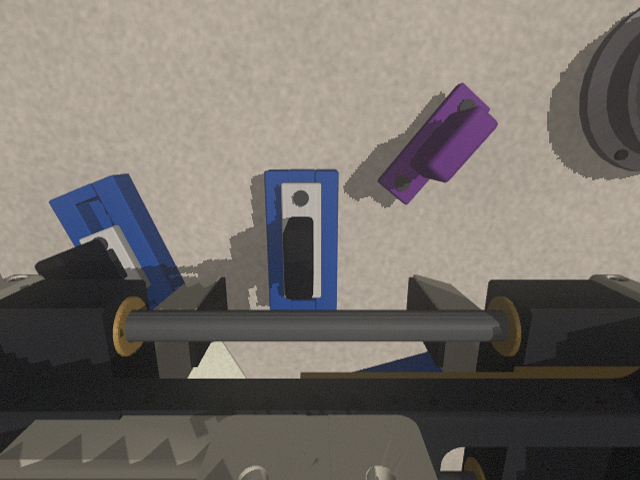

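The wrist view shows the bar from (281,183) to (322,298), aligned with the tool. The handle's top spans x of about 285–313 and y of about 217–298.

```bash
python3 - <<'E'
from h import *
d=np.load("c1.npz"); c=(d['K'],d['R'],d['t'])
for z in (.036,.042):
    q=onz(c,[(281,183),(321,183),(321.5,298),(281,298)],z); print(z,q.round(4),q.mean(0).round(4),np.linalg.norm(q[0]-q[3]),np.linalg.norm(q[0]-q[1]))
    for b in ([.5711,-.148],[.5703,-.1472]):
        a=np.radians(-9.6); X=np.array([np.cos(a),np.sin(a),0]); Y=np.array([-X[1],X[0],0]); C=np.array([*b,z])
        print(proj(c,[C+sx*.055*X+sy*.018*Y for sx in(1,-1) for sy in(1,-1)]+[C+[0,0,.064]+sx*.028*X+sy*.011*Y for sx in(1,-1) for sy in(1,-1)]).round(0).tolist())
E
```

```text
0.036 [[ 0.518  -0.1544  0.036 ]
 [ 0.524  -0.1193  0.036 ]
 [ 0.6338 -0.137   0.036 ]
 [ 0.6271 -0.1761  0.036 ]] [ 0.5757 -0.1467  0.036 ] 0.11126564280313699 0.0356370471087384
[[318.0, 293.0], [281.0, 293.0], [318.0, 179.0], [278.0, 179.0], [310.0, 295.0], [281.0, 295.0], [309.0, 224.0], [279.0, 224.0]]
[[319.0, 292.0], [282.0, 292.0], [319.0, 178.0], [278.0, 178.0], [310.0, 294.0], [282.0, 294.0], [310.0, 222.0], [280.0, 222.0]]
0.042 [[ 0.5176 -0.1537  0.042 ]
 [ 0.5234 -0.1193  0.042 ]
 [ 0.6311 -0.1367  0.042 ]
 [ 0.6245 -0.1749  0.042 ]] [ 0.5741 -0.1462  0.042 ] 0.10906631256433633 0.0349326280863589
[[318.0, 296.0], [281.0, 296.0], [318.0, 179.0], [277.0, 179.0], [309.0, 298.0], [280.0, 298.0], [309.0, 225.0], [278.0, 225.0]]
[[319.0, 295.0], [281.0, 295.0], [319.0, 178.0], [278.0, 178.0], [310.0, 297.0], [281.0, 297.0], [310.0, 224.0], [279.0, 224.0]]
```

```bash
python3 -c "
from h import *
go([.573,-.147,.083],170.4)"
```

```text
clock 1.9 pos [ 0.5635 -0.1283  0.2005] xyz cm [-1.26 -1.71 11.74] ang [ 0.0023 -0.0009  0.0009] F [-0.4  0.6 -1.2]
q [-0.067  0.402  0.275  1.763 -0.13   0.995  1.662] toolx yaw 170.45 w 0.9965828971126188
```

Request:
jog_arm(
  moves=[
    {"fingers":-1,"xyz":[-1.3,-1.7,0],"angular":[0.002,-0.001,0]},
    {"fingers":-1,"xyz":[-1.3,-1.7,4],"angular":[0.002,-0.001,0]},
    {"fingers":-1,"xyz":[-1.3,-1.7,6],"angular":[0.002,-0.001,0]},
    {"fingers":-1,"xyz":[-1.3,-1.7,8],"angular":[0.002,-0.001,0]},
    {"fingers":-1,"xyz":[-1.3,-1.7,10],"angular":[0.002,-0.001,0]},
    {"fingers":-1,"xyz":[-1.3,-1.7,11.7],"angular":[0.002,-0.001,0]},
    {"fingers":-1,"xyz":[-1.3,-1.7,11.7],"angular":[0.002,-0.001,0]},
    {"fingers":-1,"xyz":[-1.3,-1.7,11.7],"angular":[0.002,-0.001,0]},
    {"fingers":-1,"xyz":[-1.3,-1.7,11.7],"angular":[0.002,-0.001,0]},
  ],
)

```text
clock: 3.02
position: [0.5745, -0.1486, 0.0847]
ee_rot: [0.263, 3.128, -0.001]
force: [0.6, -0.7, -0.5]
width: 1.002
```

```bash
python3 - <<'E'
from h import *
go([.573,-.147,.083],170.4)
cv2.imwrite("pics/w2.png",imaging.get_image("wrist")[:,:,::-1])
E
```

```text
clock 3.025 pos [ 0.5745 -0.1486  0.0847] xyz cm [0.17 0.13 0.17] ang [-0.0006  0.0027 -0.0002] F [ 0.6 -0.7 -0.5]
q [-0.006  0.561  0.241  1.836 -0.184  0.763  1.736] toolx yaw 170.39 w 1.00198954194436
```

View pics/w2.png

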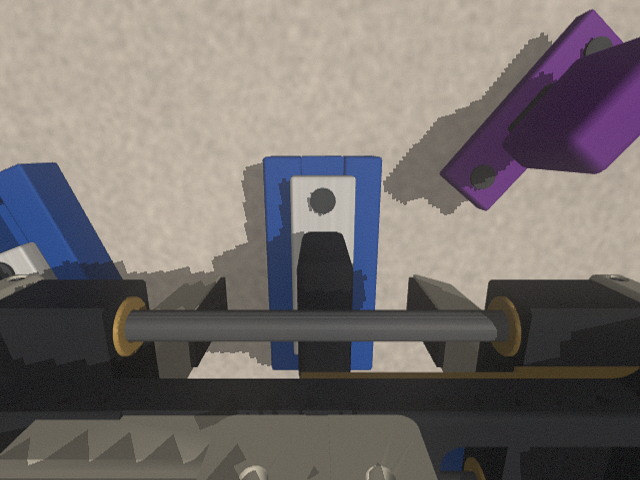

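```bash
python3 - <<'E'
from h import *
c=cam("wrist")
for z in (.037,.042):
    q=onz(c,[(292,177),(355,177)],z); a=np.radians(-9.6)
    print(z,q.round(4),np.linalg.norm(q[0]-q[1]),(q.mean(0)+.055*np.array([np.cos(a),np.sin(a),0])).round(4))
go([.575,-.1458,.083],170.4)
E
```

```text
0.037 [[ 0.5182 -0.1537  0.037 ]
 [ 0.524  -0.1199  0.037 ]] 0.03436291601419489 [ 0.5753 -0.146   0.037 ]
0.042 [[ 0.5179 -0.1533  0.042 ]
 [ 0.5235 -0.1203  0.042 ]] 0.03344223128289511 [ 0.5749 -0.146   0.042 ]
clock 3.075 pos [ 0.5744 -0.1486  0.0846] xyz cm [-0.01  0.29  0.16] ang [-0.0005  0.0026 -0.0003] F [-0.5  0.1  0.1]
q [-0.006  0.561  0.241  1.837 -0.184  0.763  1.736] toolx yaw 170.38 w 1.0006655967175082
```

Request:
jog_arm(
  moves=[
    {"fingers":-1,"xyz":[0,0.28,0.15],"angular":[0,0.0025,0]},
    {"fingers":-1,"xyz":[0,0.28,0.15],"angular":[0,0.0025,0]},
    {"fingers":1,"xyz":[0,0.28,0.15],"angular":[0,0.0025,0]},
    {"fingers":1,"xyz":[0,0.28,0.15],"angular":[0,0.0025,0]},
    {"fingers":1,"xyz":[0,0.28,0.15],"angular":[0,0.0025,0]},
    {"fingers":1,"xyz":[0,0.28,0.15],"angular":[0,0.0025,0]},
    {"fingers":1,"xyz":[0,0.28,0.15],"angular":[0,0.0025,0]},
    {"fingers":1,"xyz":[0,0.28,0.15],"angular":[0,0.0025,0]},
  ],
  grip_force=45,
)

```text
clock: 4.08
position: [0.5744, -0.1457, 0.0823]
ee_rot: [-0.263, -3.129, 0.001]
force: [-0.1, -0.9, -0.1]
width: 0.396
```

Request:
jog_arm(
  moves=[
    {"fingers":1,"xyz":[0,0,0],"angular":[0,0,0]},
    {"fingers":1,"xyz":[0,0,0],"angular":[0,0,0]},
    {"fingers":1,"xyz":[0,0,0],"angular":[0,0,0]},
  ],
)

```text
clock: 4.45
position: [0.5743, -0.1456, 0.0823]
ee_rot: [-0.263, -3.129, 0.001]
force: [0.3, -0.1, -1.2]
width: 0.236
```

Request:
jog_arm(
  moves=[
    {"fingers":1,"xyz":[0,0,-1],"angular":[0,0,0]},
    {"fingers":1,"xyz":[0,0,-2],"angular":[0,0,0]},
    {"fingers":1,"xyz":[0,0,-3.5],"angular":[0,0,0]},
    {"fingers":1,"xyz":[0,0,-6],"angular":[0,0,0]},
    {"fingers":1,"xyz":[0,0,-9],"angular":[0,0,0]},
    {"fingers":1,"xyz":[0,0,-12],"angular":[0,0,0]},
    {"fingers":1,"xyz":[0,0,-12],"angular":[0,0,0]},
    {"fingers":1,"xyz":[0,0,-12],"angular":[0,0,0]},
  ],
)

```text
clock: 5.45
position: [0.574, -0.1454, 0.2019]
ee_rot: [-0.263, -3.129, 0.0]
force: [-0.3, 0.5, -4.1]
width: 0.238
```

```bash
python3 -c "
from h import *
go([.4908,.2079,.19],193.9)"
```

```text
clock 5.45 pos [ 0.574  -0.1454  0.2019] xyz cm [14.11 33.45  1.2 ] ang [-0.     -0.002  -0.4104] F [-0.3  0.5 -4.1]
q [-0.045  0.424  0.283  1.725 -0.135  1.013  1.69 ] toolx yaw 170.39 w 0.2382263832530031
```

```bash
python3 -c "
from h import *
go([.578,.229,.20],193.9)"
```

```text
clock 5.45 pos [ 0.574  -0.1454  0.2019] xyz cm [ 5.86 36.98  0.19] ang [-0.     -0.002  -0.4104] F [-0.3  0.5 -4.1]
q [-0.045  0.424  0.283  1.725 -0.135  1.013  1.69 ] toolx yaw 170.39 w 0.2382263832530031
```

Request:
jog_arm(
  moves=[
    {"fingers":1,"xyz":[0.6,4,0.2],"angular":[0,0,-0.05]},
    {"fingers":1,"xyz":[1.4,9,0.2],"angular":[0,0,-0.1]},
    {"fingers":1,"xyz":[2.2,14,0.2],"angular":[0,0,-0.15]},
    {"fingers":1,"xyz":[3,19,0.2],"angular":[0,-0.001,-0.2]},
    {"fingers":1,"xyz":[3.8,24,0.2],"angular":[0,-0.001,-0.26]},
    {"fingers":1,"xyz":[4.6,29,0.2],"angular":[0,-0.002,-0.32]},
    {"fingers":1,"xyz":[5.4,34,0.2],"angular":[0,-0.002,-0.37]},
    {"fingers":1,"xyz":[5.9,37,0.2],"angular":[0,-0.002,-0.41]},
    {"fingers":1,"xyz":[5.9,37,0.2],"angular":[0,-0.002,-0.41]},
    {"fingers":1,"xyz":[5.9,37,0.2],"angular":[0,-0.002,-0.41]},
    {"fingers":1,"xyz":[5.9,37,0.2],"angular":[0,-0.002,-0.41]},
    {"fingers":1,"xyz":[5.9,37,0.2],"angular":[0,-0.002,-0.41]},
  ],
)

```text
clock: 6.95
position: [0.5785, 0.2277, 0.2003]
ee_rot: [-0.376, 3.118, -0.001]
force: [-0.1, 0.2, -2.8]
width: 0.239
```

```bash
python3 - <<'E'
from h import *
go([.578,.229,.20],193.9)
c=cam("wrist"); im=imaging.get_image("wrist"); cv2.imwrite("pics/w3.png",im[:,:,::-1])
np.savez("c3.npz",K=c[0],R=c[1],t=c[2])
print(proj(c,[[.5317,.218,.06],[.4499,.1978,.06],[.4908,.2079,.06]]))
cv2.imwrite("pics/top3.png",imaging.get_image("top")[:,:,::-1])
E
```

```text
clock 6.95 pos [0.5785 0.2277 0.2003] xyz cm [0.01 0.13 0.03] ang [-0.0008  0.0006 -0.0023] F [-0.1  0.2 -2.8]
q [-0.536  0.465  0.109  1.643 -0.056  1.036  1.4  ] toolx yaw -166.23 w 0.2386392290668395
[[320.85207777 177.35556383]
 [321.05012896  63.42673506]
 [320.94692907 122.79241198]]
```

View pics/w3.png

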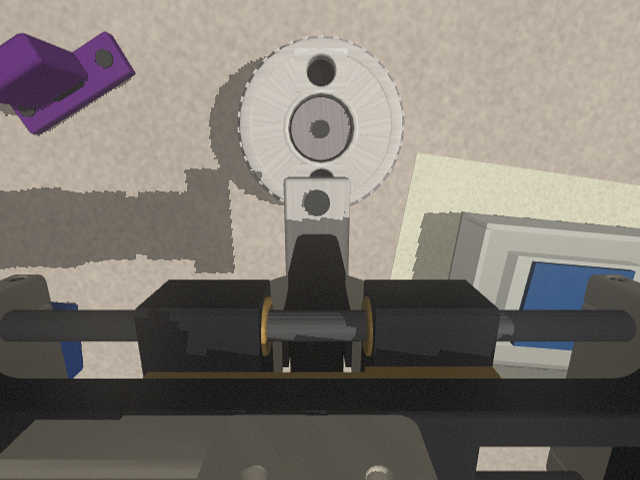

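The wrist view shows the spanner held straight, with its bar end at row 178, cols 285–351. The ring's far hole is at (321,70.5) and its opening centre at about (321,128). Both sit about 6 px below the prediction from the top camera.

```bash
python3 - <<'E'
from h import *
d=np.load("c3.npz"); c=(d['K'],d['R'],d['t']); s=arm.observe()
q=onz(c,[(321,70.5),(321,128)],.06); print(q.round(4), np.linalg.norm(q[0]-q[1]))
q2=onz(c,[(321,128)],.05);print(q2)
e=q[0]-q[1]; print("hole yaw",np.degrees(np.arctan2(e[1],e[0])))
R=Ro.from_rotvec(s['ee_rot'])
for z in (.155,.16,.165):
    b=onz(c,[(285.5,178.5),(350.5,178.5)],z); print(z,np.linalg.norm(b[0]-b[1]),R.inv().apply(b.mean(0)-s['position']))
    p=onz(c,[(316.5,203)],z); print(R.inv().apply(p[0]-s['position']))
E
```

```text
[[0.4546 0.1989 0.06  ]
 [0.4945 0.2089 0.06  ]] 0.04116975700192187
[[0.49395322 0.20884736 0.05      ]]
hole yaw -166.02093796263617
0.155 0.035070574268206506 [ 0.05460393 -0.00148446  0.04526761]
[ 0.04131818 -0.00230096  0.04527631]
0.16 0.03411969970250896 [ 0.05500939 -0.00150231  0.04026736]
[ 0.04208386 -0.00229668  0.04027583]
0.165 0.03316882513681144 [ 0.05541485 -0.00152017  0.03526712]
[ 0.04284954 -0.00229239  0.03527535]
```

```bash
python3 -c "
from h import *
go([.4943,.2102,.155],193.9)"
```

```text
clock 7.05 pos [0.5783 0.2283 0.2003] xyz cm [8.59 0.25 4.52] ang [-0.0005  0.0006 -0.0015] F [-0.2 -0.9 -3.9]
q [-0.537  0.465  0.108  1.643 -0.056  1.036  1.4  ] toolx yaw -166.18 w 0.23913559279529717
```

Request:
jog_arm(
  moves=[
    {"fingers":1,"xyz":[3,0.1,0],"angular":[0,0,0]},
    {"fingers":1,"xyz":[6,0.2,1],"angular":[0,0,-0.001]},
    {"fingers":1,"xyz":[8.6,0.25,2.5],"angular":[0,0,-0.002]},
    {"fingers":1,"xyz":[8.6,0.25,3.5],"angular":[0,0,-0.002]},
    {"fingers":1,"xyz":[8.6,0.25,4.5],"angular":[0,0,-0.002]},
    {"fingers":1,"xyz":[8.6,0.25,4.5],"angular":[0,0,-0.002]},
    {"fingers":1,"xyz":[8.6,0.25,4.5],"angular":[0,0,-0.002]},
    {"fingers":1,"xyz":[8.6,0.25,4.5],"angular":[0,0,-0.002]},
    {"fingers":1,"xyz":[8.6,0.25,4.5],"angular":[0,0,-0.002]},
  ],
)

```text
clock: 8.18
position: [0.4943, 0.2109, 0.1553]
ee_rot: [-0.382, 3.117, -0.0]
force: [0.3, -0.1, -4.2]
width: 0.238
```

```bash
python3 - <<'E'
from h import *
go([.4943,.2102,.125],193.9)
t=imaging.get_image("top"); s=imaging.get_image("scene")
cv2.imwrite("pics/m4.png",np.hstack([cv2.resize(t[200:340,100:240],(400,400)),cv2.resize(s[200:340,410:550],(400,400))])[:,:,::-1])
E
```

```text
clock 8.175 pos [0.4943 0.2109 0.1553] xyz cm [ 0.02 -0.06  3.03] ang [-0.0003  0.0009  0.0015] F [ 0.3 -0.1 -4.2]
q [-0.571  0.386  0.09   1.901 -0.044  0.855  1.356] toolx yaw -166.02 w 0.23782885691788613
```

View pics/m4.png

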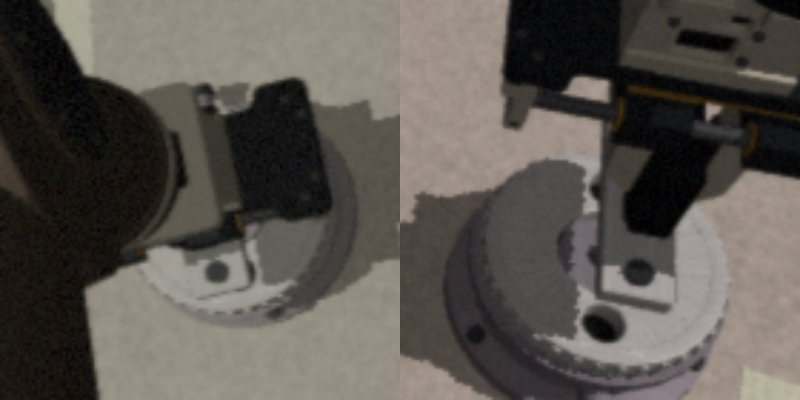

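The spanner is over the ring and lined up with the holes: in the scene crop the bar's near pin (640,272) is above the hole at (604,325). I'll descend in steps.

Request:
jog_arm(
  moves=[
    {"fingers":1,"xyz":[0,-0.05,1],"angular":[0,0,0]},
    {"fingers":1,"xyz":[0,-0.05,1.5],"angular":[0,0,0]},
    {"fingers":1,"xyz":[0,-0.05,2],"angular":[0,0,0]},
    {"fingers":1,"xyz":[0,-0.05,2.5],"angular":[0,0,0]},
    {"fingers":1,"xyz":[0,-0.05,2.8],"angular":[0,0,0]},
    {"fingers":1,"xyz":[0,-0.05,2.8],"angular":[0,0,0]},
  ],
)

```text
clock: 9.02
position: [0.4941, 0.2103, 0.1269]
ee_rot: [-0.383, 3.118, -0.001]
force: [0.0, -0.2, -2.5]
width: 0.233
```

Request:
jog_arm(
  moves=[
    {"fingers":1,"xyz":[0,0,0.3],"angular":[0,0,0]},
    {"fingers":1,"xyz":[0,0,0.6],"angular":[0,0,0]},
    {"fingers":1,"xyz":[0,0,0.6],"angular":[0,0,0]},
  ],
)

```text
clock: 9.4
position: [0.4941, 0.2102, 0.1209]
ee_rot: [-0.383, 3.118, -0.001]
force: [0.4, 0.6, -3.3]
width: 0.24
```

Request:
jog_arm(
  moves=[
    {"fingers":1,"xyz":[0,0,0.2],"angular":[0,0,0]},
    {"fingers":1,"xyz":[0,0,0.3],"angular":[0,0,0]},
    {"fingers":1,"xyz":[0,0,0.3],"angular":[0,0,0]},
  ],
)

```text
clock: 9.78
position: [0.4942, 0.2103, 0.1181]
ee_rot: [-0.382, 3.118, -0.001]
force: [0.5, -0.1, -2.3]
width: 0.237
```

Request:
jog_arm(
  moves=[
    {"fingers":1,"xyz":[0,0,0.1],"angular":[0,0,0]},
    {"fingers":1,"xyz":[0,0,0.2],"angular":[0,0,0]},
    {"fingers":1,"xyz":[0,0,0.2],"angular":[0,0,0]},
  ],
)

```text
clock: 10.15
position: [0.4942, 0.2103, 0.1161]
ee_rot: [-0.382, 3.118, -0.001]
force: [-1.0, 0.3, -3.4]
width: 0.235
```

Request:
jog_arm(
  moves=[
    {"fingers":1,"xyz":[0,0,0.1],"angular":[0,0,0]},
    {"fingers":1,"xyz":[0,0,0.2],"angular":[0,0,0]},
    {"fingers":1,"xyz":[0,0,0.2],"angular":[0,0,0]},
  ],
)

```text
clock: 10.52
position: [0.4942, 0.2103, 0.114]
ee_rot: [-0.383, 3.118, -0.001]
force: [0.8, 0.2, -3.3]
width: 0.236
```

Request:
jog_arm(
  moves=[
    {"fingers":1,"xyz":[0,0,0.1],"angular":[0,0,0]},
    {"fingers":1,"xyz":[0,0,0.15],"angular":[0,0,0]},
    {"fingers":1,"xyz":[0,0,0.15],"angular":[0,0,0]},
  ],
)

```text
clock: 10.9
position: [0.4942, 0.2103, 0.1126]
ee_rot: [-0.382, 3.118, -0.001]
force: [-0.4, -0.6, -3.9]
width: 0.238
```

Request:
jog_arm(
  moves=[
    {"fingers":1,"xyz":[0,0,0.1],"angular":[0,0,0]},
    {"fingers":1,"xyz":[0,0,0.15],"angular":[0,0,0]},
    {"fingers":1,"xyz":[0,0,0.15],"angular":[0,0,0]},
  ],
)

```text
clock: 11.28
position: [0.4944, 0.2104, 0.1122]
ee_rot: [-0.382, 3.117, -0.0]
force: [-3.0, -1.8, 9.9]
width: 0.234
```

Contact came at TCP z 0.112, which is what bar-on-face predicts; pins resting on the face would have stopped it near 0.125. Next I ease the pressure and turn clockwise, which is +z in the tool frame.

Request:
jog_arm(
  moves=[
    {"fingers":1,"xyz":[0,0,-0.06],"angular":[0,0,0]},
    {"fingers":1,"xyz":[0,0,-0.06],"angular":[0,0,0]},
    {"fingers":1,"xyz":[0,0,-0.06],"angular":[0,0,0]},
    {"fingers":1,"xyz":[0,0,-0.06],"angular":[0,0,0.06]},
    {"fingers":1,"xyz":[0,0,-0.06],"angular":[0,0,0.12]},
    {"fingers":1,"xyz":[0,0,-0.06],"angular":[0,0,0.18]},
    {"fingers":1,"xyz":[0,0,-0.06],"angular":[0,0,0.24]},
    {"fingers":1,"xyz":[0,0,-0.06],"angular":[0,0,0.3]},
    {"fingers":1,"xyz":[0,0,-0.06],"angular":[0,0,0.36]},
    {"fingers":1,"xyz":[0,0,-0.06],"angular":[0,0,0.36]},
  ],
  grip_force=60,
)

```text
clock: 12.52
position: [0.4947, 0.2094, 0.1122]
ee_rot: [0.184, 3.135, -0.002]
force: [-0.7, -4.0, 7.2]
width: 0.237
```

```bash
python3 -c "
from h import *
go([.4943,.2102,.112],193.9); print(arm.observe()['ft_torque'])"
```

```text
clock 12.525 pos [0.4947 0.2094 0.1122] xyz cm [0.05 0.07 0.02] ang [-0.0012  0.0012 -0.3601] F [-0.7 -4.   7.2]
q [-0.635  0.446  0.18   1.949 -0.111  0.756  1.062] toolx yaw 173.27 w 0.23656482626050152
[-0.87842919  0.6293077   0.08303029]
```

Request:
jog_arm(
  moves=[
    {"fingers":1,"xyz":[0,0,0],"angular":[0,0,0.06]},
    {"fingers":1,"xyz":[0,0,0],"angular":[0,0,0.12]},
    {"fingers":1,"xyz":[0,0,0],"angular":[0,0,0.18]},
    {"fingers":1,"xyz":[0,0,0],"angular":[0,0,0.24]},
    {"fingers":1,"xyz":[0,0,0],"angular":[0,0,0.3]},
    {"fingers":1,"xyz":[0,0,0],"angular":[0,0,0.36]},
    {"fingers":1,"xyz":[0,0,0],"angular":[0,0,0.42]},
    {"fingers":1,"xyz":[0,0,0],"angular":[0,0,0.42]},
  ],
)

```text
clock: 13.52
position: [0.4945, 0.2092, 0.1122]
ee_rot: [0.834, 3.028, -0.001]
force: [-1.6, -4.4, 8.3]
width: 0.235
```

```bash
python3 -c "
from h import *
go([.4943,.2102,.112],193.9); print(arm.observe()['ft_torque'])"
```

```text
clock 13.525 pos [0.4945 0.2092 0.1122] xyz cm [0.07 0.07 0.02] ang [-0.0011  0.0011 -0.7803] F [-1.6 -4.4  8.3]
q [-0.718  0.452  0.294  1.956 -0.183  0.759  0.714] toolx yaw 149.19 w 0.23482676315583645
[-1.04225365  0.82854824  0.16771228]
```

Request:
jog_arm(
  moves=[
    {"fingers":1,"xyz":[0,0,0],"angular":[0,0,0.05]},
    {"fingers":1,"xyz":[0,0,0],"angular":[0,0,0.1]},
    {"fingers":1,"xyz":[0,0,0],"angular":[0,0,0.14]},
    {"fingers":1,"xyz":[0,0,0],"angular":[0,0,0.14]},
  ],
)

```text
clock: 14.02
position: [0.4945, 0.2092, 0.1122]
ee_rot: [1.043, 2.962, -0.001]
force: [-1.7, -4.7, 8.5]
width: 0.236
```

```bash
python3 -c "
from h import *
go([.4943,.2102,.112],193.9); print(arm.observe()['ft_torque'])"
```

```text
clock 14.025 pos [0.4945 0.2092 0.1122] xyz cm [0.08 0.07 0.02] ang [-0.0011  0.001  -0.9199] F [-1.7 -4.7  8.5]
q [-0.746  0.455  0.332  1.958 -0.207  0.761  0.599] toolx yaw 141.19 w 0.23649806963937822
[-0.9847577   0.81827345  0.14250965]
```

Request:
jog_arm(
  moves=[
    {"fingers":1,"xyz":[0,0,0],"angular":[0,0,0.05]},
    {"fingers":1,"xyz":[0,0,0],"angular":[0,0,0.1]},
    {"fingers":1,"xyz":[0,0,0],"angular":[0,0,0.1]},
  ],
)

```text
clock: 14.4
position: [0.4945, 0.2092, 0.1122]
ee_rot: [1.19, 2.906, -0.001]
force: [-1.9, -4.0, 7.5]
width: 0.231
```

```bash
python3 -c "
from h import *
go([.4943,.2102,.112],193.9); print(arm.observe()['ft_torque'])"
```

```text
clock 14.4 pos [0.4945 0.2092 0.1122] xyz cm [0.08 0.06 0.02] ang [-1.0000e-03  1.0000e-03 -1.0199e+00] F [-1.9 -4.   7.5]
q [-0.766  0.458  0.359  1.96  -0.225  0.762  0.517] toolx yaw 135.46 w 0.23103208736675154
[-0.90107413  0.8356323   0.1198769 ]
```

Request:
jog_arm(
  moves=[
    {"fingers":1,"xyz":[0,0,0],"angular":[0,0,0.04]},
    {"fingers":1,"xyz":[0,0,0],"angular":[0,0,0.08]},
    {"fingers":1,"xyz":[0,0,0],"angular":[0,0,0.08]},
  ],
)

```text
clock: 14.78
position: [0.4941, 0.2094, 0.1122]
ee_rot: [1.304, 2.857, -0.002]
force: [-4.1, -4.7, 10.5]
width: 0.238
```

```bash
python3 -c "
from h import *
go([.4943,.2102,.112],193.9); print(arm.observe()['ft_torque'])"
```

```text
clock 14.775 pos [0.4941 0.2094 0.1122] xyz cm [0.04 0.07 0.02] ang [-1.2000e-03  4.0000e-04 -1.0991e+00] F [-4.1 -4.7 10.5]
q [-0.782  0.46   0.381  1.961 -0.239  0.764  0.451] toolx yaw 130.93 w 0.23811111050548647
[-0.93981938  1.18425458  0.21211429]
```

Request:
jog_arm(
  moves=[
    {"fingers":1,"xyz":[0,0,0],"angular":[0,0,0.04]},
    {"fingers":1,"xyz":[0,0,0],"angular":[0,0,0.08]},
    {"fingers":1,"xyz":[0,0,0],"angular":[0,0,0.08]},
  ],
)

```text
clock: 15.15
position: [0.4937, 0.2097, 0.1122]
ee_rot: [1.413, 2.806, -0.003]
force: [-4.7, -4.8, 11.6]
width: 0.245
```

```bash
python3 -c "
from h import *
go([.4943,.2102,.112],193.9); print(arm.observe()['ft_torque'])"
```

```text
clock 15.15 pos [0.4937 0.2097 0.1122] xyz cm [0.   0.08 0.02] ang [-1.8000e-03  2.0000e-04 -1.1757e+00] F [-4.7 -4.8 11.6]
q [-0.798  0.462  0.402  1.963 -0.252  0.766  0.388] toolx yaw 126.54 w 0.24454467939713984
[-0.93009926  1.39681531  1.79627969]
```

The torque jumped from 0.2 to 1.8 N m after about 1.17 rad, so the ring is at its stop. I'll relax slightly, release and retreat.

Request:
jog_arm(
  moves=[
    {"fingers":1,"xyz":[0,0,0],"angular":[0,0,0]},
    {"fingers":1,"xyz":[0,0,0],"angular":[0,0,-0.04]},
    {"fingers":1,"xyz":[0,0,0],"angular":[0,0,-0.04]},
    {"fingers":-0.2,"xyz":[0,0,0],"angular":[0,0,-0.04]},
    {"fingers":-0.2,"xyz":[0,0,0],"angular":[0,0,-0.04]},
    {"fingers":-0.2,"xyz":[0,0,0],"angular":[0,0,-0.04]},
    {"fingers":-0.2,"xyz":[0,0,0],"angular":[0,0,-0.04]},
    {"fingers":-0.2,"xyz":[0,0,0],"angular":[0,0,-0.04]},
  ],
)

```text
clock: 16.15
position: [0.4943, 0.2103, 0.1117]
ee_rot: [1.36, 2.831, -0.0]
force: [-0.1, -0.9, 1.1]
width: 0.594
```

Request:
jog_arm(
  moves=[
    {"fingers":-0.2,"xyz":[0,0,-1],"angular":[0,0,0]},
    {"fingers":-0.2,"xyz":[0,0,-2],"angular":[0,0,0]},
    {"fingers":-0.2,"xyz":[0,0,-4],"angular":[0,0,0]},
    {"fingers":-0.2,"xyz":[0,0,-7],"angular":[0,0,0]},
    {"fingers":-0.2,"xyz":[0,0,-11],"angular":[0,0,0]},
    {"fingers":-0.2,"xyz":[-5,0,-14],"angular":[0,0,0]},
    {"fingers":-0.2,"xyz":[-9,0,-14],"angular":[0,0,0]},
    {"fingers":-0.2,"xyz":[-9,0,-14],"angular":[0,0,0]},
    {"fingers":-0.2,"xyz":[-9,0,-14],"angular":[0,0,0]},
    {"fingers":-0.2,"xyz":[-9,0,-14],"angular":[0,0,0]},
  ],
)

```text
clock: 17.4
position: [0.5497, 0.1414, 0.2517]
ee_rot: [-1.358, -2.833, -0.0]
force: [1.1, 0.8, 0.1]
width: 0.6
```

```bash
python3 - <<'E'
from h import *
go([.4943,.2102,.112],193.9)
c=cam("wrist"); w=imaging.get_image("wrist"); s=imaging.get_image("scene")
np.savez("c5.npz",K=c[0],R=c[1],t=c[2]); cv2.imwrite("pics/w5r.png",w[:,:,::-1])
cv2.imwrite("pics/m5.png",np.hstack([w[0:320,160:560],cv2.resize(s[220:340,405:555],(400,320))])[:,:,::-1])
E
```

```text
clock 17.4 pos [0.5497 0.1414 0.2517] xyz cm [ 8.83 -0.   13.97] ang [ 1.0000e-04 -1.0000e-04 -1.1366e+00] F [1.1 0.8 0.1]
q [-0.701  0.349  0.481  1.734 -0.179  1.101  0.513] toolx yaw 128.78 w 0.6003098856945315
```

View pics/m5.png

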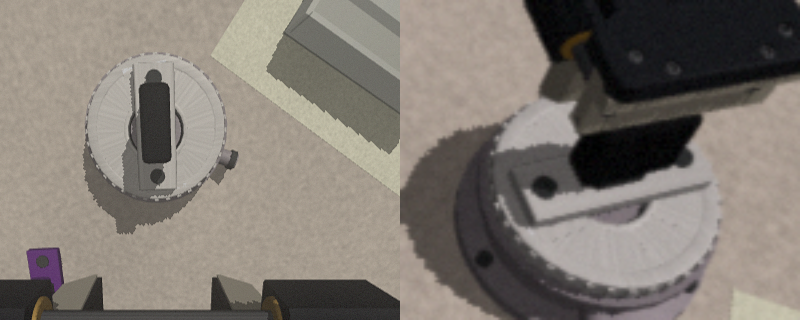

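The spanner stands upright and centred, with its bar flat on the ring face. In the crop the bar runs from (153,62) to (157,190), and the gripper is clear.

```bash
python3 -c "
from h import *
print(job.sign_off())"
```

```text
the job is handed in; nothing more can be done
None
```

I seated the larger spanner in the clamp ring, turned it about 1.17 rad clockwise to the stop, then let go, backed off and handed the job in at about 17.5 s of the 51 s.

- **Seating:** the bar touched down on the ring face at TCP z 0.112 m, as expected with the pins fully in. Pins resting on the face would have stopped it near 0.125 m.
- **Stop:** torque about the vertical jumped from about 0.2 to 1.8 N m. I took this as the stop. The ring angle itself was never read directly.
- **After release:** the last wrist and scene pictures show the spanner upright and centred, its bar flat on the ring, with the gripper clear of it.
- **Smaller spanner:** the arm never went to it, but I did not check it again in a picture at the end.
- **Disagreement:** the top camera placed the spanner and the ring about 4 mm short of the wrist camera's estimate. I used the wrist values, and the fit confirmed them.

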